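Open the sprung kit case and complete the conservator's kit

TASK

Press the release button on the nose of the shut kit case, gently, until the latch lets go and the lid springs up to its stop by itself, without the hand ever touching the lid. Then complete the kit: each of the three bays must hold one piece, so that the case has exactly one weight, one jar and one loupe; one of the three kinds is already in there, so add only the two that are missing. Set each down gently and upright on the floor of a free bay, leave the other pieces standing on the stone slab, and do not disturb the clutter.

Things in the scene. Friction and masses are not known exactly. Their poses are not given: they have to be found in the camera images.
- case: grey plastic kit case, fixed, standing sideways, on the robot's left, its front to the right: base 120 mm (x) by 250 mm (y) by 44 mm high, walls 4 mm; shut, 98 mm high. Origin: centre of its underside; x points from front (button side) to hinge, y along its length, z up. Inside are three bays 112 by 78 mm in a row along y, at y = -82, 0 and 82 mm, floors 26 mm above the bench, dividers up to 38 mm
- button_face (a point): centre of the face of the round metal release button, 25 mm across, on a nose 56 mm wide at the middle of the case's front; at rest at (-98, 0, 42) mm in the case's frame. z points out of the button, 40 degrees from vertical towards the front. It is pressed straight in along -z. The nose reaches out to x = -107 mm and ends 11 mm behind the button's face
- button (a joint): how far the release button is pressed in, m: 0 out, 0.007 at its hard stop. Spring: 3.4 N to start, 9.4 N at the stop. The latch lets go somewhere between 2.5 and 6.5 mm, different each time and not to be seen: feel for it or watch the lid
- lid (a joint): opening of the case's sprung lid, rad: about 0 latched shut, 1.75 at its open stop (in about 1 s, once let go, and it stays there)
- lid_shell: lid, a shell 122 by 250 by 54 mm. Origin: middle of the hinge line, at (60, 0, 44) mm in the case's frame. Shut, its front face stands at x = -62 mm of the case, and a pull lip 80 mm wide halfway up it juts out to x = -90 mm, 70 to 78 mm up: a hand straight above the button is in its way. It swings front up and back; at its stop it leans 10 degrees back behind the hinge, 186 mm high, clear of the bays
- slab: pale stone slab, fixed, 270 mm (its x) by 230 mm (its y) by 26 mm high, on which the pieces stand. Origin: centre of its underside, z up
- liner_a: grey felt liner, 108 by 74 by 3 mm, forming the floor of one of the three bays (which bay varies). Origin: centre of its underside, 3 mm below the bay's floor; axes as the case
- liner_b: grey felt liner, 108 by 74 by 3 mm, forming the floor of another of the three bays (which bay varies). Origin: centre of its underside, 3 mm below the bay's floor; axes as the case
- liner_c: grey felt liner, 108 by 74 by 3 mm, forming the floor of a third of the three bays (which bay varies). Origin: centre of its underside, 3 mm below the bay's floor; axes as the case
- weight_1: plain steel weight, a body of revolution standing upright: foot 42 mm across and 18 mm high, then a straight stem 28 mm across up to 54 mm; 0.25 to 0.5 kg. Origin: centre of its underside, z up. Stands on the slab or in one of the case's bays
- weight_2: plain steel weight, a body of revolution standing upright: foot 42 mm across and 18 mm high, then a straight stem 28 mm across up to 54 mm; 0.25 to 0.5 kg. Origin: centre of its underside, z up. Stands on the slab or in one of the case's bays
- jar_1: small glass screw-top jar with a white cap, a straight cylinder 40 mm across and 54 mm high, the cap its upper 14 mm, standing upright; about 0.09 kg. Origin: centre of its underside, z up. Stands on the slab or in one of the case's bays
- jar_2: small glass screw-top jar with a white cap, a straight cylinder 40 mm across and 54 mm high, the cap its upper 14 mm, standing upright; about 0.09 kg. Origin: centre of its underside, z up. Stands on the slab or in one of the case's bays
- loupe_1: black stand loupe, a body of revolution standing upright: foot 44 mm across, waist 30 mm across from 24 to 36 mm up, eyepiece 36 mm across from 39 to 54 mm (its top); about 0.06 kg. Origin: centre of its underside, z up. Stands on the slab or in one of the case's bays
- loupe_2: black stand loupe, a body of revolution standing upright: foot 44 mm across, waist 30 mm across from 24 to 36 mm up, eyepiece 36 mm across from 39 to 54 mm (its top); about 0.06 kg. Origin: centre of its underside, z up. Stands on the slab or in one of the case's bays
- jar_lid: bystander: loose white jar lid, 54 mm across, 10 mm high, lying on the slab among the pieces. Origin: centre of its underside
- brush: bystander: flat brush with a red handle, 200 mm long, 42 mm wide at the bristles, about 25 mm high, lying on the bench between case and slab. Origin: its middle, underside
- bone_folder: bystander: cream bone folder, 140 by 22 by 5 mm, lying on the bench beyond the case and slab. Origin: centre of its underside
- water_jar: bystander: empty open glass, 68 mm across, 85 mm high, beyond the case and slab. Origin: centre of its underside
- dropper: bystander: small amber bottle, 32 mm across, 90 mm high, beyond the case and slab. Origin: centre of its underside

How it is judged:
By the outcome, as a careful person would: the job done as asked, in the order asked, and still so for the second after the job is handed in, with the robot touching nothing.
It also fails if it takes over 72 s, if anything falls off the work surface, if the arm or the gripper's body presses on something with over 40 N, if the wrist force passes 120 N, or if a joint passes its speed limit or range.

ROBOT

A 6-joint arm with a two-finger parallel gripper is mounted at the origin on the work surface. World frame = base frame: x ahead of the robot, y to its left, z up, the work surface at z = 0. Lengths are in m, angles in degrees, forces in N, time in s.
With the tool pointing down it reaches from about 0.3 to 0.75 m from the base axis. Payload 8.5 kg.
Tool frame: the origin (TCP) lies at the very end of the fingers, on their centre line; the grasp point (between the pads) lies 19 mm behind it; z points along the fingers, y is the line along which they close (so a half turn about z gives the same grasp; the last joint's range is limited). The gripper opens to 85 mm and grips with 20 to 120 N. Pads are 22 mm wide; open, the fingers measure 114 mm over their backs; the gripper's body (76 mm by 85 mm) begins 54 mm behind the grasp point. The pads swing forward as they close: fully open they stand 13 mm farther back than shut.
Start: joints at [-88.482, 21.807, 74.336, -0, 83.858, -12.336], TCP at [0.132, -0.534, 0.231] pointing down, gripper open.
Joint ranges: [-178.18, 178.18], [-50.72, 133.34], [12.68, 142.11], [-81.47, 261.47], [9.98, 163.14], [-165.26, 165.26]. Speed limits (degrees/s): [136.94, 136.94, 180, 180, 180, 180].

INTERFACE

Orientations are given as a 3x3 rotation matrix whose columns are the frame's x, y, z axes.
In Python, from rig import * gives the robot as it stands. The module is installed in compiled form; this text tells all that it offers.
- The arm moves only by the shell command python3 -m pendant 'ROWS' [OPENING] [FORCE]. ROWS is JSON, a list of rows, each a list of 2 entries, a list of its own where there are three numbers: the shift along the tool's x, y, z as a fraction of full scale, then the turn, a rotation vector about the tool's x, y, z as a fraction of full scale. A call has 1 to 8 rows; each row shifts and turns the commanded pose from where the row before left it, along the tool's axes as they then stand; what a row does not reach is not made up. Full scale, the value 1, is 40 mm for a shift and 5 degrees for a turn. A row lasts 1/8 s, in which the tool goes at most 62.5 mm and 10.7 degrees, less where a joint would pass 70% of its speed; a pose out of reach is approached as far as the arm can. A call with a number of a shift or a turn outside -1 to 1 is refused whole. A call with a gripper value outside its range is refused whole. OPENING is the opening, from 0 (shut) to 1 (fully open), set as the call begins (- or left out, the last holds). The fingers move at their own pace and stop on an object; FORCE is the grip in N (left out, the last holds). Time passes only in rows, so rows that do not move let the fingers close. It gives the time, the measured TCP pose, the force, the opening and the grip force at its end, in the units of the state.
- observe(): the state, without advancing time (a new reading comes with each control period).
- get_image(name): name is "side" or "top" or "wrist"; returns a dict with "img" (400x640x3 uint8, blue, green, red), "range_z" (400x640 float32, m along the optical axis (not along the pixel's ray), 0 where there is no reading), "camera_matrix" (3x3 intrinsics, pixels), "dist_coeffs" ([k1, k2, p1, p2, k3] as OpenCV has them; the pictures are not rectified), "eye" and "rotation" of the camera in the world. Camera axes: x right, y down, z forward; pixel columns grow to the right and rows downward; lengths in m; the calibration is good to about 2 mm. A picture is of the moment at which its call begins.
- close_job(): hands the job in; it is judged then, once.
Trained networks look in the newest picture that a camera, given by its name, has taken for a name from the list of things; names that differ only in an ending like _2 or _b are one class to them, and where a whole thing is asked for, a point or a joint stands for the part that bears it (a point fixed in the world has none). Each returns a list of dicts, best first, with "conf" (0 to 1); they miss things now and then, are a little off and sometimes report something else, mostly with a low value. They report only what shows in the picture. A call takes as long as a camera call.
- regions_of(camera, query): "mask" (400x640 bool, what is visible of it).
- landmark_of(camera, query): "point" ([x, y, z] in m, in world coordinates, good to about 4 mm: a listed point, or the origin of a listed thing).
The state is a dict: "time_s": time; "q": joint angles; "qvel": joint speeds; "joint_efforts": joint torques, N m; "position": TCP position; "tool_rot": TCP orientation; "ft_force": force on the tool from outside, world axes, zero at the start; "wrist_torque": the same for the moment, N m; "grip_width": finger opening in m; "gripper_force": force on a finger pad.
Only numpy, scipy, OpenCV 4.12 (cv2) and the standard library are available. Lean on these libraries where they do the work, as an engineer would, in place of code of your own. Each camera call takes 0.05 s, during which the arm holds its last target. There are 200 camera calls.

## Working session

There is one attempt and no reset: what is moved stays moved. The work goes in short steps, Python scripts to look and compute and a shell command to move; the robot and the scene stay as the last step left them, time stands still between calls to the robot, and variables do not carry over. Pictures are saved under pics/ and viewed, at most 10 in all, crops included, and the job is handed in when it is done.

```bash
mkdir -p pics; cat > h.py <<'E'
from rig import *
import numpy as np, cv2
def save(cam,fn,crop=None):
    d=get_image(cam); im=d["img"]
    if crop: 
        a,b,c,e=crop; im=cv2.resize(im[b:e,a:c],None,fx=2,fy=2)
    cv2.imwrite("pics/"+fn,im); return d
def cloud(d,mask=None):
    K=np.array(d["camera_matrix"]);D=np.array(d["dist_coeffs"]);z=d["range_z"]
    m=z>0
    if mask is not None: m&=mask
    v,u=np.nonzero(m)
    p=cv2.undistortPoints(np.stack([u,v],1).astype(np.float64)[:,None],K,D)[:,0]
    zz=z[v,u]; c=np.c_[p*zz[:,None],zz]
    return c@np.array(d["rotation"]).T+np.array(d["eye"])
E
python3 - <<'E'
from h import *
for c in("top","side"):
    d=save(c,c+"0.png"); print(c,np.round(d["eye"],3),np.round(d["rotation"],2).tolist())
    for n in("case","button_face","slab","weight_1","jar_1","loupe_1","jar_lid","brush","lid_shell","water_jar","dropper","bone_folder"):
        print(n,[(np.round(r["point"],3).tolist(),round(r["conf"],2)) for r in landmark_of(c,n)])
o=observe();print(o)
E
```

```text
top [ 0.521 -0.002  1.082] [[0.03, -1.0, 0.07], [-1.0, -0.03, -0.01], [0.01, -0.07, -1.0]]
case [([0.533, 0.247, -0.002], 0.96)]
button_face [([0.55, 0.144, 0.04], 0.56)]
slab [([0.518, -0.246, -0.001], 0.77), ([0.762, 0.003, -0.0], 0.46)]
weight_1 [([0.523, -0.19, 0.027], 0.67), ([0.594, -0.292, 0.028], 0.53)]
jar_1 [([0.432, -0.205, 0.026], 0.66), ([0.598, -0.195, 0.026], 0.23), ([0.52, -0.188, 0.026], 0.19)]
loupe_1 [([0.435, -0.292, 0.027], 0.75), ([0.599, -0.198, 0.02], 0.69)]
jar_lid [([0.52, -0.304, 0.024], 0.82)]
brush [([0.506, 0.0, 0.0], 0.66)]
lid_shell [([0.526, 0.307, 0.046], 0.71), ([0.594, -0.296, 0.027], 0.67)]
water_jar [([0.761, 0.006, -0.001], 0.89)]
dropper [([0.78, -0.116, -0.003], 0.45)]
bone_folder [([0.783, 0.125, -0.002], 0.61), ([0.526, 0.305, 0.047], 0.32)]
side [ 0.402 -0.801  0.982] [[0.97, -0.18, 0.18], [-0.26, -0.72, 0.65], [0.01, -0.67, -0.74]]
case [([0.537, 0.242, -0.002], 0.64)]
button_face [([0.55, 0.147, 0.04], 0.43), ([0.535, 0.243, -0.002], 0.36)]
slab [([0.522, -0.242, -0.002], 0.98)]
weight_1 [([0.523, -0.192, 0.028], 0.59)]
jar_1 [([0.435, -0
[... 449 characters left out ...]
5045e+01, -1.23345337e+01]), 'qvel': array([-0.05656609,  0.04435549, -0.01598455, -0.04386099, -0.0458559 ,
       -0.06460919]), 'joint_efforts': array([ 9.36460710e-04, -4.48331094e+01, -2.31463230e+01, -1.10776093e-04,
        5.81010336e-04,  2.34828332e-05]), 'position': array([ 0.13172073, -0.53397553,  0.23133114]), 'tool_rot': array([[ 9.70906675e-01,  2.39458194e-01,  3.18610091e-05],
       [ 2.39458194e-01, -9.70906676e-01, -1.61571202e-05],
       [ 2.70651117e-05,  2.33164355e-05, -9.99999999e-01]]), 'ft_force': array([-0.53819304, -0.10755199, -0.11996759]), 'wrist_torque': array([ 0.02632408, -0.03153525,  0.01171529]), 'gripper_force': 0.0, 'grip_width': 0.08526044260258625}
```

```bash
python3 -c "
import cv2,numpy as np
cv2.imwrite('pics/both.png',cv2.resize(np.vstack([cv2.imread('pics/top0.png')]),None,fx=1.25,fy=1.25))"
```

```text
(no output)
```

View pics/both.png

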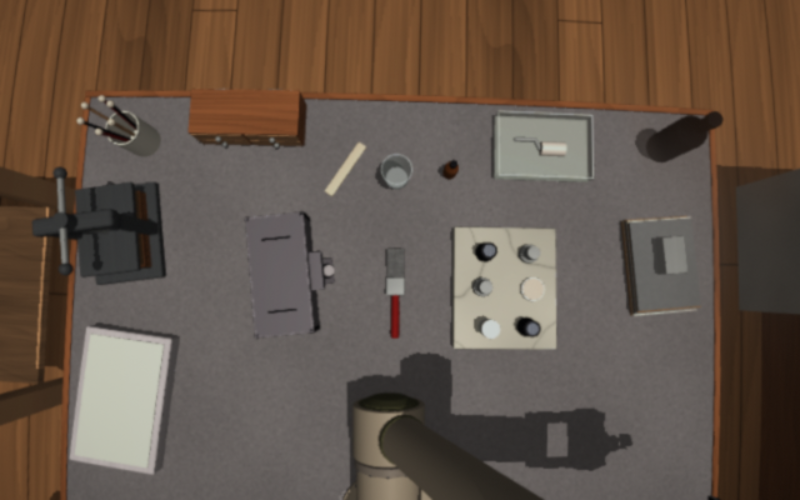

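View pics/side0.png

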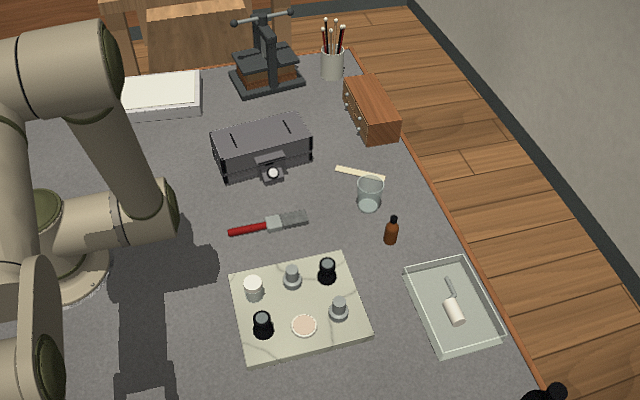

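The slab holds two weights (top view px (484,287), (529,254)), two loupes ((486,250), (528,326)), one jar ((490,328)) and the jar lid. So the jar is already in the case, and a weight and a loupe are missing. Next I refine the case pose.

```bash
cat >> h.py <<'E'
def Rcase(yaw):  # case x axis heading in world, deg
    c,s=np.cos(np.radians(yaw)),np.sin(np.radians(yaw)); return np.array([[c,-s,0],[s,c,0],[0,0,1]])
from scipy.spatial.transform import Rotation as Ro
def go(T,R,n=None):
    "rows: shift (in tool axes at start) and total rotvec in deg tool axes"
    o=observe(); A=o["tool_rot"]; d=A.T@(np.array(T)-o["position"]); r=Ro.from_matrix(A.T@R).as_rotvec(degrees=True)
    print("pos",np.round(o["position"],4),"shift mm",np.round(d*1000,1),"units",np.round(d/.04,2),"turn deg",np.round(r,2),"t",o["time_s"],"q",np.round(o["q"],0),"F",np.round(o["ft_force"],1))
E
python3 - <<'E'
from h import *
for c in("top","side"):
    d=get_image(c); P=cloud(d)
    m=(abs(P[:,0]-.535)<.18)&(abs(P[:,1]-.245)<.12)&(P[:,2]>.085)&(P[:,2]<.11); Q=P[m]
    r=cv2.minAreaRect(Q[:,:2].astype(np.float32)); print(c,len(Q),r,np.median(Q[:,2]))
    b=regions_of(c,"button_face")
    for n in("button_face","weight_1","loupe_1","jar_1"):
        for g in regions_of(c,n):
            q=cloud(d,g["mask"])
            if len(q)<20: continue
            top=q[q[:,2]>np.percentile(q[:,2],90)-.004]
            print(n,round(g["conf"],2),len(q),np.round(top.mean(0),4),np.round(np.median(q,0),4))
E
```

```text
top 4630 ((0.5356115698814392, 0.24192368984222412), (0.2532446086406708, 0.12397663295269012), 7.173841953277588) 0.0980687173797466
button_face 0.47 58 [0.5459 0.1523 0.0472] [0.5475 0.1466 0.0425]
weight_1 0.55 207 [ 0.5964 -0.2904  0.0799] [ 0.5952 -0.2845  0.0552]
weight_1 0.45 194 [ 0.5209 -0.1892  0.0803] [ 0.5211 -0.1835  0.0589]
loupe_1 0.75 243 [ 0.5986 -0.1943  0.0806] [ 0.5956 -0.1896  0.0783]
loupe_1 0.67 247 [ 0.4352 -0.2878  0.0806] [ 0.4373 -0.2823  0.078 ]
loupe_1 0.36 5112 [0.5329 0.241  0.0986] [0.5359 0.2341 0.0978]
jar_1 0.47 237 [ 0.4329 -0.2015  0.0802] [ 0.4333 -0.1984  0.079 ]
side 3169 ((0.533500611782074, 0.23877662420272827), (0.25148865580558777, 0.13037797808647156), 7.8019890785217285) 0.09895062419290057
weight_1 0.68 340 [ 0.5181 -0.1912  0.0816] [ 0.517  -0.2006  0.0619]
weight_1 0.66 471 [ 0.5947 -0.2932  0.0813] [ 0.5919 -0.301   0.0495]
loupe_1 0.87 501 [ 0.4349 -0.2916  0.081 ] [ 0.4343 -0.3003  0.0702]
loupe_1 0.71 394 [ 0.596  -0.1987  0.0822] [ 0.5938 -0.2059  0.0694]
jar_1 0.75 484 [ 0.4328 -0.2034  0.0815] [ 0.432  -0.2132  0.0782]
```

```bash
cat >> h.py <<'E'
YAW=97.5; C=np.array([.535,.243,0.]); RC=Rcase(YAW)
def tilt(t,yaw=YAW):
    t=np.radians(t); R=Rcase(yaw); z=R@[np.sin(t),0,-np.cos(t)]; y=-R[:,1]; return np.c_[np.cross(y,z),y,z]
BZ=RC@[-np.sin(np.radians(40)),0,np.cos(np.radians(40))]
B=C+RC@[-.098,0,.042]
E
python3 - <<'E'
from h import *
go(B+.08*BZ,tilt(40)); go(B+.08*BZ,tilt(0)); print(B,BZ,B+.08*BZ)
E
```

```text
pos [ 0.1317 -0.534   0.2313] shift mm [ 561.1 -509.3  128. ] units [ 14.03 -12.73   3.2 ] turn deg [ 29.1   32.53 -79.96] t 1.9 q [-88.  22.  74.  -0.  84. -12.] F [-0.2 -0.1  0.2]
pos [ 0.1317 -0.534   0.2313] shift mm [ 561.1 -509.3  128. ] units [ 14.03 -12.73   3.2 ] turn deg [ -0.     0.   -83.64] t 1.9 q [-88.  22.  74.  -0.  84. -12.] F [-0.2 -0.1  0.2]
[0.54779157 0.1458384  0.042     ] [ 0.08390062 -0.63728847  0.76604444] [0.55450362 0.09485533 0.10328356]
```

```bash
python3 -m pendant '[[[0.9,-0.82,0],[0,0,0]],[[1,-0.9,0],[0,0,0]],[[1,-0.9,0],[0,0,0]],[[1,-0.9,0],[0,0,0]],[[1,-0.9,0],[0,0,0]],[[1,-0.9,0],[0,0,0]],[[1,-0.9,0],[0,0,0]],[[1,-0.9,0],[0,0,0]]]' 0
python3 -m pendant '[[[1,-0.9,0],[0,0,0]],[[1,-0.9,0],[0,0,0]],[[1,-0.9,0],[0,0,0]],[[1,-0.9,0],[0,0,0]],[[0.8,-0.7,0],[0,0,0]],[[0,0,0],[0,0,-1]],[[0,0,0],[0,0,-1]],[[0,0,0],[0,0,-1]]]' 0
python3 -m pendant '[[[0,0,0],[0,0,-1]],[[0,0,0],[0,0,-1]],[[0,0,0],[0,0,-1]],[[0,0,0],[0,0,-1]],[[0,0,0],[0,0,-1]],[[0,0,0],[0,0,-1]],[[0,0,0],[0,0,-1]],[[0,0,0],[0,0,-1]]]' 0
python3 -m pendant '[[[0,0,0],[0,0,-1]],[[0,0,0],[0,0,-1]],[[0,0,0],[0,0,-1]],[[0,0,0],[0,0,-1]],[[0,0,0],[0,0,-1]],[[0,0,0],[0,0,-0.7]]]' 0
python3 -c "
from h import *
go(B+.08*BZ,tilt(40))"
```

```text
time_s: 2.9
position: [0.3711, -0.1803, 0.2316]
tool_rot: [[0.971, 0.239, 0.001], [0.239, -0.971, -0.001], [0.0, 0.001, -1.0]]
ft_force: [0.4, -0.2, -0.3]
grip_width: -0.0004
gripper_force: 0.0
time_s: 3.9
position: [0.5156, 0.0313, 0.2313]
tool_rot: [[0.874, 0.485, -0.0], [0.485, -0.874, 0.0], [-0.0, -0.0, -1.0]]
ft_force: [-0.1, 0.1, 0.5]
grip_width: 0.0001
gripper_force: 0.0
time_s: 4.9
position: [0.5155, 0.0312, 0.2314]
tool_rot: [[0.358, 0.934, 0.0], [0.934, -0.358, -0.0], [0.0, 0.0, -1.0]]
ft_force: [-0.9, 0.1, 1.0]
grip_width: 0.0002
gripper_force: 0.0
time_s: 5.65
position: [0.5155, 0.0312, 0.2314]
tool_rot: [[-0.13, 0.991, 0.0], [0.991, 0.13, -0.0], [-0.0, 0.0, -1.0]]
ft_force: [-0.3, 0.9, 0.0]
grip_width: 0.0002
gripper_force: 0.0
pos [0.5155 0.0312 0.2314] shift mm [ 58.1  46.9 128.1] units [1.45 1.17 3.2 ] turn deg [ 1.e-02  4.e+01 -1.e-02] t 5.65 q [-10.  18.  80.   0.  82. -17.] F [-0.3  0.9  0. ]
```

```bash
python3 -m pendant '[[[0,0.15,0],[0,1,0]],[[0,0.15,0],[0,1,0]],[[0,0.15,0],[0,1,0]],[[0,0.15,0],[0,1,0]],[[0,0.15,0],[0,1,0]],[[0,0.15,0],[0,1,0]],[[0,0.15,0],[0,1,0]],[[0,0.12,0],[0,1,0]]]' 0
python3 - <<'E'
from h import *
go(B+.04*BZ,tilt(40))
d=save("wrist","w1.png")
print([(np.round(r["point"],4),r["conf"]) for r in landmark_of("wrist","button_face")])
for g in regions_of("wrist","button_face"):
    q=cloud(d,g["mask"]); print(g["conf"],len(q),np.round(np.median(q,0),4) if len(q) else 0)
E
```

```text
time_s: 6.65
position: [0.5622, 0.037, 0.2314]
tool_rot: [[-0.098, 0.992, -0.082], [0.758, 0.128, 0.64], [0.645, 0.0, -0.764]]
ft_force: [-0.5, 0.1, 0.2]
grip_width: 0.0001
gripper_force: 0.0
pos [0.5622 0.037  0.2314] shift mm [-38.1  -0.4 175.5] units [-0.95 -0.01  4.39] turn deg [ 0.12 -0.15 -0.1 ] t 6.65 q [-24.  29.  72.  34. 100. -31.] F [-0.5  0.1  0.2]
[(array([0.5483, 0.1487, 0.045 ]), 0.85)]
0.87 309 [0.5469 0.1469 0.0427]
```

View pics/w1.png

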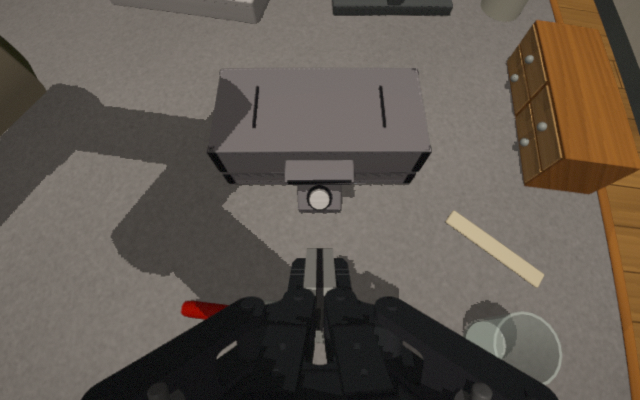

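The button (px 319,198) lies in the fingers' plane (px 319). Approaching along its axis.

```bash
python3 -m pendant '[[[-0.5,0,0.3],[0,0,0]],[[-0.45,0,0.5],[0,0,0]],[[0,0,0.9],[0,0,0]],[[0,0,0.9],[0,0,0]],[[0,0,0.9],[0,0,0]],[[0,0,0.85],[0,0,0]],[[0,0,0],[0,0,0]]]' 0
python3 - <<'E'
from h import *
go(B+.004*BZ,tilt(40))
E
```

```text
time_s: 7.68
position: [0.5496, 0.1204, 0.0718]
tool_rot: [[-0.097, 0.991, -0.087], [0.76, 0.131, 0.637], [0.643, -0.004, -0.766]]
ft_force: [-0.3, -0.2, 0.3]
grip_width: -0.0003
gripper_force: 0.0
pos [0.5496 0.1204 0.0718] shift mm [ 0.3  1.6 35.2] units [0.01 0.04 0.88] turn deg [-0.18 -0.03 -0.14] t 7.675 q [-16.  38.  87.  37.  77. -39.] F [-0.3 -0.2  0.3]
```

```bash
python3 -m pendant '[[[0,0,0.3],[0,0,0]],[[0,0,0.3],[0,0,0]],[[0,0,0.2],[0,0,0]],[[0,0,0.05],[0,0,0]],[[0,0,0.05],[0,0,0]],[[0,0,0],[0,0,0]]]' 0|grep -E "pos|force"
python3 -m pendant '[[[0,0,0.025],[0,0,0]],[[0,0,0.025],[0,0,0]],[[0,0,0],[0,0,0]]]' 0|grep -E "pos|force"
python3 -m pendant '[[[0,0,0.025],[0,0,0]],[[0,0,0.025],[0,0,0]],[[0,0,0],[0,0,0]]]' 0|grep -E "pos|force"
```

```text
position: [0.5485, 0.1421, 0.0461]
ft_force: [0.2, 0.1, 1.1]
gripper_force: 0.0
position: [0.5482, 0.1434, 0.0445]
ft_force: [0.1, 0.6, 0.3]
gripper_force: 0.0
position: [0.548, 0.1448, 0.0429]
ft_force: [-0.5, 0.1, 0.1]
gripper_force: 0.0
```

```bash
cat > lid.py <<'E'
from h import *
d=get_image("top"); P=cloud(d); m=(abs(P[:,0]-.535)<.2)&(abs(P[:,1]-.27)<.17)&(P[:,2]>.03)&(P[:,2]<.3)
Q=P[m]; f=(Q[:,1]<.24)&(Q[:,1]>.19)&(abs(Q[:,0]-.46)<.05); print("case max z",round(np.percentile(Q[Q[:,1]>.21][:,2],98),4),"front-left z",round(float(np.median(Q[f][:,2])),4)); go(B,tilt(40))
E
for i in 1 ; do python3 -m pendant '[[[0,0,0.025],[0,0,0]],[[0,0,0.025],[0,0,0]],[[0,0,0],[0,0,0]]]' 0|grep -E "pos|force"; done; python3 lid.py
```

```text
position: [0.548, 0.1458, 0.0416]
ft_force: [-0.8, -2.9, 3.7]
gripper_force: 2.0
case max z 0.1017 front-left z 0.0983
pos [0.548  0.1459 0.0416] shift mm [ 0.3 -0.2 -0.3] units [ 0.01 -0.   -0.01] turn deg [ 0.11  0.01 -0.1 ] t 9.6 q [-14.  40.  88.  39.  73. -40.] F [-2.  -1.7  3.4]
```

```bash
python3 -m pendant '[[[0,0,0.025],[0,0,0]],[[0,0,0.025],[0,0,0]],[[0,0,0],[0,0,0]]]' 0|grep -E "pos|ft_force"; python3 lid.py
```

```text
position: [0.5478, 0.1472, 0.04]
ft_force: [-1.4, -4.1, 5.2]
case max z 0.1019 front-left z 0.0982
pos [0.5478 0.1472 0.04  ] shift mm [ 0.3 -0.2 -2.4] units [ 0.01 -0.   -0.06] turn deg [ 0.1   0.   -0.11] t 10.025 q [-14.  41.  88.  39.  72. -40.] F [-1.5 -3.9  5.2]
```

```bash
python3 -m pendant '[[[0,0,0.02],[0,0,0]],[[0,0,0],[0,0,0]]]' 0|grep -E "pos|ft_force"; python3 lid.py
```

```text
position: [0.5477, 0.1477, 0.0393]
ft_force: [-0.3, -3.9, 5.1]
case max z 0.1329 front-left z 0.1266
pos [0.5477 0.1477 0.0393] shift mm [ 0.3 -0.2 -3.2] units [ 0.01 -0.   -0.08] turn deg [ 0.1   0.   -0.11] t 10.325 q [-14.  41.  88.  39.  72. -40.] F [-0.9 -3.9  5.1]
```

The latch let go. I hold while the lid swings up, then back off.

```bash
python3 -m pendant '[[[0,0,0],[0,0,0]],[[0,0,0],[0,0,0]],[[0,0,0],[0,0,0]],[[0,0,0],[0,0,0]],[[0,0,0],[0,0,0]],[[0,0,0],[0,0,0]],[[0,0,-0.2],[0,0,0]],[[0,0,-0.5],[0,0,0]]]' 0|grep -E "pos|ft_force"
python3 -m pendant '[[[0,0,-0.9],[0,0,0]],[[0,0,-1],[0,0,0]],[[0,0,-1],[0,0,0]],[[0,0,-1],[0,0,0]],[[0,0,-1],[0,0,0]],[[0,0,0],[0,-1,0]],[[0,0,0],[0,-1,0]],[[0,0,0],[0,-1,0]]]' 1|grep -E "pos|ft_force"
python3 - <<'E'
from h import *
d=save("top","t2.png",(150,130,330,300)); P=cloud(d)
L=P-C; L=L@RC
for y in(-.082,0,.082):
    m=(abs(L[:,1]-y)<.033)&(abs(L[:,0])<.05); q=L[m]; h=q[q[:,2]>.06]
    print(y,m.sum(),round(float(np.median(q[:,2])),4),len(h),np.round(h.mean(0),3) if len(h) else 0)
for n in("jar_1","weight_1","loupe_1","liner_a"):
    print(n,[(np.round(r["point"],3).tolist(),np.round((np.array(r["point"])-C)@RC,3).tolist(),round(r["conf"],2)) for r in landmark_of("top",n)])
m=(L[:,0]>.04)&(L[:,0]<.16)&(abs(L[:,1])<.13)&(L[:,2]>.1)&(L[:,2]<.25); q=L[m]; print("lid",len(q),q[:,2].max(),np.percentile(q[:,0],[2,50,98]))
go([.5,-.1,.2],tilt(0))
E
```

```text
position: [0.5494, 0.1302, 0.0605]
ft_force: [-0.0, 0.5, -0.4]
position: [0.5659, 0.0048, 0.2109]
ft_force: [-0.4, -0.0, -0.6]
-0.082 842 0.0258 0 0
0 865 0.0269 212 [-0.005  0.002  0.083]
0.082 861 0.0258 0 0
jar_1 [([0.53, 0.238, 0.024], [-0.004, 0.005, 0.024], 0.46), ([0.53, 0.303, 0.043], [0.06, -0.003, 0.043], 0.46)]
weight_1 [([0.594, -0.295, 0.03], [-0.541, 0.012, 0.03], 0.64), ([0.548, 0.145, 0.046], [-0.099, 0.0, 0.046], 0.34)]
loupe_1 [([0.436, -0.291, 0.028], [-0.517, 0.168, 0.028], 0.64)]
liner_a [([0.533, 0.24, 0.025], [-0.003, 0.002, 0.025], 0.86), ([0.617, 0.257, 0.024], [0.003, -0.083, 0.024], 0.81), ([0.456, 0.235, 0.02], [0.003, 0.079, 0.02], 0.7)]
lid 2322 0.19034272405211516 [0.05998224 0.10434941 0.13328937]
pos [0.566  0.0049 0.2106] shift mm [-91.1 -78.8 -31. ] units [-2.28 -1.97 -0.77] turn deg [-2.000e-02 -2.511e+01 -1.600e-01] t 12.575 q [-22.  28.  72.  22.  93. -30.] F [ 0.2  0.6 -0.5]
```

View pics/t2.png

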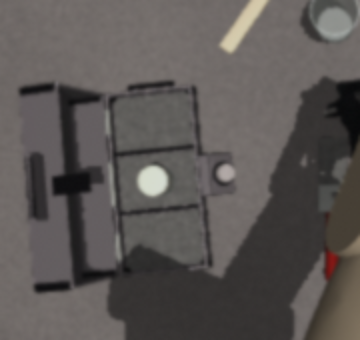

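The lid is fully open. The jar stands in the middle bay (crop px (152,180)), and the bays at case y=±82 are free. Levelling and turning for the weight.

```bash
python3 -m pendant '[[[0,0,0],[0,-1,0]],[[0,0,0],[0,-1,0]],[[0,0,0],[0,-1,0]],[[0,0,0],[0,-1,0]],[[0,0,0],[0,-1,0]],[[0,0,0],[0,0,1]],[[0,0,0],[0,0,1]],[[0,0,0],[0,0,1]]]' 0.9 50|grep -E "pos"
python3 -m pendant '[[[0,0,0],[0,0,1]],[[0,0,0],[0,0,1]],[[0,0,0],[0,0,1]],[[0,0,0],[0,0,1]],[[0,0,0],[0,0,1]],[[0,0,0],[0,0,1]],[[0,0,0],[0,0,1]],[[0,0,0],[0,0,1]]]'|grep -E "pos"
python3 -m pendant '[[[0,0,0],[0,0,1]],[[0,0,0],[0,0,1]],[[0,0,0],[0,0,1]],[[0,0,0],[0,0,1]],[[0,0,0],[0,0,1]],[[0,0,0],[0,0,1]],[[0,0,0],[0,0,1]],[[0,0,0],[0,0,0]]]'|grep -E "pos|rot"
cat >> h.py <<'E'
def down(h): c,s=np.cos(np.radians(h)),np.sin(np.radians(h)); return np.array([[c,s,0],[s,-c,0],[0,0,-1.]])
E
python3 - <<'E'
from h import *
go([.521,-.19,.17],down(YAW-90))
E
```

```text
position: [0.566, 0.0046, 0.2101]
position: [0.566, 0.0045, 0.2101]
position: [0.566, 0.0045, 0.2102]
tool_rot: [[0.992, 0.128, -0.002], [0.128, -0.992, 0.001], [-0.001, -0.001, -1.0]]
pos [0.566  0.0045 0.2102] shift mm [-69.4 187.3  40.1] units [-1.74  4.68  1.  ] turn deg [-0.07  0.08 -0.16] t 15.575 q [-12.  24.  74.   0.  82.  71.] F [ 0.9 -0.1 -0.1]
```

```bash
python3 -m pendant '[[[-0.35,0.9,0.2],[0,0,0]],[[-0.35,0.94,0.2],[0,0,0]],[[-0.35,0.95,0.2],[0,0,0]],[[-0.35,0.95,0.2],[0,0,0]],[[-0.34,0.94,0.2],[0,0,0]],[[0,0,0],[0,0,0]]]'|grep -E "pos|ft"
python3 - <<'E'
from h import *
d=save("wrist","w2.png"); 
for n in("weight_1","loupe_1"):
    print(n,[(np.round(r["point"],4).tolist(),round(r["conf"],2)) for r in landmark_of("wrist",n)])
    for g in regions_of("wrist",n):
        q=cloud(d,g["mask"]); 
        if len(q)<50: continue
        t=q[abs(q[:,2]-.080)<.003]; 
        if len(t)>20: print(round(g["conf"],2),len(t),cv2.minEnclosingCircle(t[:,:2].astype(np.float32)),np.round(t.mean(0),4))
go([.521,-.19,.05],down(YAW-90))
E
```

```text
position: [0.5202, -0.1919, 0.1699]
ft_force: [-0.1, 0.3, 0.5]
weight_1 [([0.598, -0.2897, 0.026], 0.86), ([0.5209, -0.1861, 0.0276], 0.84)]
0.67 1063 ((0.5949649810791016, -0.29137668013572693), 0.01401195116341114) [ 0.5952 -0.2908  0.0794]
0.6 865 ((0.51972496509552, -0.19034764170646667), 0.013914484530687332) [ 0.5202 -0.1904  0.0795]
loupe_1 [([0.6003, -0.1953, 0.027], 0.76), ([0.4355, -0.2898, 0.0298], 0.56)]
0.7 1877 ((0.5969422459602356, -0.19592978060245514), 0.017890842631459236) [ 0.5971 -0.1956  0.0799]
0.6 87 ((0.42934268712997437, -0.27758270502090454), 0.01118119340389967) [ 0.4289 -0.276   0.0796]
pos [ 0.5213 -0.1887  0.1711] shift mm [ -0.5   1.3 121.1] units [-0.01  0.03  3.03] turn deg [-0.01 -0.01 -0.05] t 16.575 q [-32.  25.  79.   0.  75.  50.] F [-0.8  0.2 -0.5]
```

View pics/w2.png

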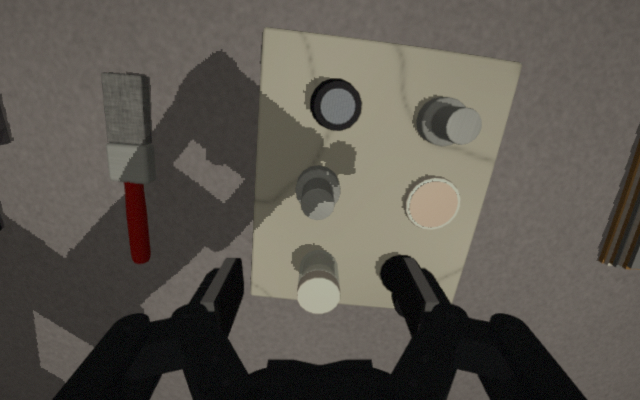

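The weight is at px (320,195), the loupe at (336,104), and both agree with the measured positions. The fingers will come down clear of their neighbours.

```bash
python3 -c "
from h import *
go([.520,-.1904,.05],down(YAW-90))"
python3 -m pendant '[[[0,0,0.8],[0,0,0]],[[0,0,0.8],[0,0,0]],[[0,0,0.6],[0,0,0]],[[0,0,0.3],[0,0,0]],[[0,0,0],[0,0,0]]]'|grep -E "pos|ft"
python3 -c "
from h import *
go([.520,-.1904,.05],down(YAW-90))"
```

```text
pos [ 0.5213 -0.1887  0.1711] shift mm [ -1.5   1.5 121.1] units [-0.04  0.04  3.03] turn deg [-0.01 -0.01 -0.05] t 16.575 q [-32.  25.  79.   0.  75.  50.] F [-0.8  0.2 -0.5]
position: [0.5211, -0.1891, 0.0708]
ft_force: [0.6, -1.3, 1.2]
pos [ 0.5211 -0.1891  0.0708] shift mm [-1.3  1.1 20.8] units [-0.03  0.03  0.52] turn deg [-0.03  0.03 -0.1 ] t 17.2 q [-32.  32.  87.   0.  61.  50.] F [ 0.6 -1.3  1.2]
```

```bash
python3 -m pendant '[[[-0.03,0.03,0.3],[0,0,0]],[[0,0,0.22],[0,0,0]],[[0,0,0],[0,0,0]]]'|grep -E "pos|ft"
python3 -m pendant '[[[0,0,0],[0,0,0]],[[0,0,0],[0,0,0]],[[0,0,0],[0,0,0]],[[0,0,0],[0,0,0]],[[0,0,0],[0,0,0]],[[0,0,0],[0,0,0]]]' 0.2 50|grep -E "pos|ft|grip"

```

```text
position: [0.5197, -0.1908, 0.0495]
ft_force: [-1.1, -0.2, -0.4]
position: [0.5201, -0.191, 0.0505]
ft_force: [-0.3, 1.1, 5.1]
grip_width: 0.0266
gripper_force: 49.4
```

```bash
python3 -m pendant '[[[0,0,-0.1],[0,0,0]],[[0,0,-0.4],[0,0,0]],[[0,0,-0.8],[0,0,0]],[[0,0,-0.9],[0,0,0]],[[0,0,-0.8],[0,0,0]],[[0,0,0],[0,0,0]]]'|grep -E "pos|ft|grip"
python3 - <<'E'
from h import *
print([C+RC@[-.008,y,.17] for y in(-.082,.082)])
go(C+RC@[-.008,-.082,.165],down(YAW-90))
E
```

```text
position: [0.5206, -0.1913, 0.1716]
ft_force: [0.3, -0.5, -3.1]
grip_width: 0.0264
gripper_force: 49.8
[array([0.61734269, 0.24577159, 0.17      ]), array([0.45474573, 0.22436529, 0.17      ])]
pos [ 0.5206 -0.1913  0.1716] shift mm [ 151.9 -421.1    6. ] units [  3.8  -10.53   0.15] turn deg [ 0.14 -0.17 -0.14] t 19.075 q [-32.  25.  79.   0.  75.  50.] F [ 0.3 -0.5 -3.1]
```

Lifted, with about 3 N of weight showing. On to the far bay.

```bash
python3 -m pendant '[[[0.2,-0.5,0],[0,0,0]],[[0.32,-0.85,0],[0,0,0]],[[0.33,-0.9,0],[0,0,0]],[[0.33,-0.9,0],[0,0,0]],[[0.33,-0.9,0],[0,0,0]],[[0.33,-0.9,0],[0,0,0]],[[0.33,-0.9,0],[0,0,0]],[[0.33,-0.9,0],[0,0,0]]]'|grep -E "pos|ft|grip"
python3 -m pendant '[[[0.33,-0.9,0],[0,0,0]],[[0.33,-0.9,0],[0,0,0]],[[0.33,-0.9,0],[0,0,0]],[[0.31,-0.7,0],[0,0,0]],[[0,-0.38,0.15],[0,0,0]],[[0,0,0],[0,0,0]],[[0,0,0],[0,0,0]]]'|grep -E "pos|ft|grip"
python3 - <<'E'
from h import *
go(C+RC@[-.008,-.082,.051],down(YAW-90))
d=save("wrist","w3.png")
print([(np.round((np.array(r["point"])-C)@RC,4).tolist(),round(r["conf"],2)) for r in landmark_of("wrist","liner_a")])
E
```

```text
position: [0.584, 0.0909, 0.1677]
ft_force: [-0.8, -0.1, -3.2]
grip_width: 0.0266
gripper_force: 49.8
position: [0.6166, 0.2452, 0.1636]
ft_force: [0.3, -0.3, -2.9]
grip_width: 0.0266
gripper_force: 49.8
pos [0.6166 0.2452 0.1636] shift mm [  0.9  -0.5 112.6] units [ 0.02 -0.01  2.82] turn deg [ 0.03  0.06 -0.19] t 20.95 q [11. 36. 60. -0. 83. 94.] F [ 0.3 -0.3 -2.9]
[([0.0002, -0.0863, 0.025], 0.77), ([0.0047, 0.082, 0.0216], 0.59)]
```

View pics/w3.png

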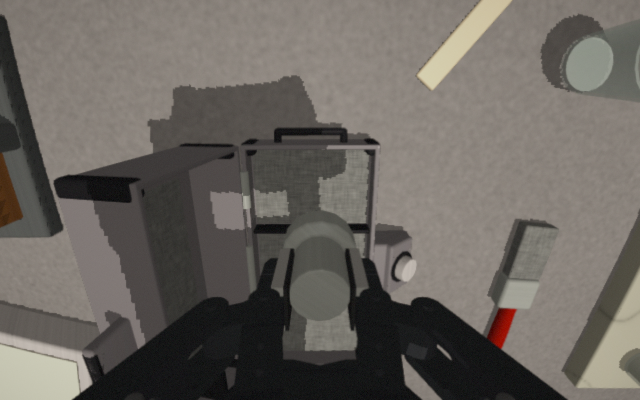

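Weight over the free bay, view clear. Lowering.

```bash
python3 -m pendant '[[[0.02,0.1,0.5],[0,0,0]],[[0,0,0.8],[0,0,0]],[[0,0,0.7],[0,0,0]],[[0,0,0.3],[0,0,0]],[[0,0,0.2],[0,0,0]],[[0,0,0.1],[0,0,0]],[[0,0,0],[0,0,0]]]'|grep -E "pos|ft|grip"
python3 -c "
from h import *
go(C+RC@[-.012,-.082,.051],down(YAW-90))"
```

```text
position: [0.6184, 0.2424, 0.0606]
ft_force: [0.5, 0.4, -3.3]
grip_width: 0.0264
gripper_force: 49.8
pos [0.6184 0.2424 0.0606] shift mm [-0.6  0.5  9.6] units [-0.01  0.01  0.24] turn deg [-0.   -0.05 -0.15] t 21.925 q [11. 42. 68.  0. 71. 94.] F [ 0.5  0.4 -3.3]
```

```bash
python3 -m pendant '[[[0,0,0.08],[0,0,0]],[[0,0,0.06],[0,0,0]],[[0,0,0.04],[0,0,0]],[[0,0,0.03],[0,0,0]],[[0,0,0],[0,0,0]]]'|grep -E "pos|ft|grip"
python3 -m pendant '[[[0,0,0.03],[0,0,0]],[[0,0,0],[0,0,0]]]'|grep -E "pos|ft"
```

```text
position: [0.6181, 0.2424, 0.0516]
ft_force: [0.5, 0.5, -4.2]
grip_width: 0.0266
gripper_force: 49.8
position: [0.6182, 0.2424, 0.0506]
ft_force: [0.9, 0.4, -2.7]
```

```bash
python3 -m pendant '[[[0,0,0.025],[0,0,0]],[[0,0,0],[0,0,0]]]'|grep -E "pos|ft"
```

```text
position: [0.6184, 0.2425, 0.0505]
ft_force: [-2.9, 0.1, 5.2]
```

Touchdown felt. Releasing.

```bash
python3 -m pendant '[[[0,0,0],[0,0,0]],[[0,0,0],[0,0,0]],[[0,0,0],[0,0,0]],[[0,0,-0.1],[0,0,0]],[[0,0,-0.4],[0,0,0]],[[0,0,-0.9],[0,0,0]],[[0,0,-1],[0,0,0]],[[0,0,-0.7],[0,0,0]]]' 0.65|grep -E "pos|ft|grip"
python3 - <<'E'
from h import *
d=get_image("top");P=(cloud(d)-C)@RC
d=get_image("side")
for c in("side","wrist"):
    d=get_image(c)
    for r in landmark_of(c,"weight_1"):
        print(c,np.round((np.array(r["point"])-C)@RC,4),round(r["conf"],2))
go([.597,-.1958,.16],down(YAW-90))
E
```

```text
position: [0.6185, 0.2425, 0.1769]
ft_force: [0.1, -0.4, -0.2]
grip_width: 0.0555
gripper_force: 0.0
side [-0.5364  0.0122  0.0258] 0.91
side [-0.4263  0.16    0.0283] 0.52
side [-0.0131 -0.0865  0.0265] 0.51
wrist [-0.008  -0.0841  0.0288] 0.73
pos [0.6176 0.2423 0.1723] shift mm [-76.5 431.8  12.6] units [-1.91 10.8   0.31] turn deg [ 0.01  0.12 -0.15] t 24.35 q [11. 36. 60. -0. 85. 94.] F [-0.2 -0.4 -0.2]
```

The weight stands at (-13,-86) mm in the case's frame. Next, the loupe at (0.597, -0.196).

```bash
python3 -m pendant '[[[-0.1,0.5,0],[0,0,0]],[[-0.17,0.95,0],[0,0,0]],[[-0.17,0.95,0],[0,0,0]],[[-0.17,0.95,0],[0,0,0]],[[-0.17,0.95,0],[0,0,0]],[[-0.17,0.95,0],[0,0,0]],[[-0.17,0.95,0],[0,0,0]],[[-0.17,0.95,0],[0,0,0]]]' 0.75 |grep -E "pos"
python3 -m pendant '[[[-0.17,0.95,0],[0,0,0]],[[-0.17,0.95,0],[0,0,0]],[[-0.17,0.95,0],[0,0,0]],[[-0.1,0.6,0],[0,0,0]],[[0,0.2,0.3],[0,0,0]],[[0,0,0],[0,0,0]],[[0,0,0],[0,0,0]]]' |grep -E "pos|grip"
python3 - <<'E'
from h import *
d=get_image("wrist")
for g in regions_of("wrist","loupe_1"):
    q=cloud(d,g["mask"]); t=q[abs(q[:,2]-.080)<.003] 
    if len(t)>20: print(round(g["conf"],2),len(t),cv2.minEnclosingCircle(t[:,:2].astype(np.float32)),np.round(t.mean(0),4))
go([.597,-.1958,.053],down(YAW-90))
E
```

```text
position: [0.6026, -0.0502, 0.1729]
position: [0.5982, -0.1946, 0.1613]
grip_width: 0.0642
gripper_force: 0.0
0.69 43 ((0.4426443874835968, -0.2757091224193573), 0.00625567464157939) [ 0.443  -0.2759  0.079 ]
0.68 1511 ((0.5973617434501648, -0.19562774896621704), 0.01789908856153488) [ 0.5981 -0.1956  0.0799]
pos [ 0.5983 -0.1948  0.1617] shift mm [ -1.4   0.8 108.7] units [-0.04  0.02  2.72] turn deg [ 0.01 -0.02 -0.07] t 26.325 q [-29.  33.  67.   0.  80.  54.] F [0.7 0.5 0.4]
```

```bash
python3 -m pendant '[[[-0.02,0.02,0.5],[0,0,0]],[[0,0,0.8],[0,0,0]],[[0,0,0.7],[0,0,0]],[[0,0,0.4],[0,0,0]],[[0,0,0.22],[0,0,0]],[[0,0,0.08],[0,0,0]],[[0,0,0],[0,0,0]]]'|grep -E "pos|ft"
python3 -m pendant '[[[0,0,0],[0,0,0]],[[0,0,0],[0,0,0]],[[0,0,0],[0,0,0]],[[0,0,0],[0,0,0]],[[0,0,0],[0,0,0]]]' 0.3 30|grep -E "pos|ft|grip"
```

```text
position: [0.5977, -0.1968, 0.0541]
ft_force: [-0.0, 0.2, -0.6]
position: [0.5977, -0.1968, 0.0541]
ft_force: [-0.4, 1.2, 5.1]
grip_width: 0.0345
gripper_force: 29.9
```

```bash
python3 -m pendant '[[[0,0,-0.1],[0,0,0]],[[0,0,-0.4],[0,0,0]],[[0,0,-0.8],[0,0,0]],[[0,0,-0.9],[0,0,0]],[[0,0,-0.8],[0,0,0]],[[0,0,0],[0,0,0]]]'|grep -E "pos|ft|grip"
python3 - <<'E'
from h import *
go(C+RC@[-.012,.082,.17],down(YAW-90))
E
```

```text
position: [0.5982, -0.1971, 0.1769]
ft_force: [0.8, -0.1, -1.0]
grip_width: 0.0347
gripper_force: 30.0
pos [ 0.5982 -0.1971  0.1769] shift mm [ -88.3 -432.4    4.9] units [ -2.21 -10.81   0.12] turn deg [ 0.2  -0.27 -0.14] t 28.575 q [-29.  32.  66.  -0.  82.  54.] F [ 0.8 -0.1 -1. ]
```

```bash
python3 -m pendant '[[[-0.1,-0.5,0],[0,0,0]],[[-0.2,-0.85,0],[0,0,0]],[[-0.19,-0.9,0],[0,0,0]],[[-0.19,-0.9,0],[0,0,0]],[[-0.19,-0.9,0],[0,0,0]],[[-0.19,-0.9,0],[0,0,0]],[[-0.19,-0.9,0],[0,0,0]],[[-0.19,-0.9,0],[0,0,0]]]'|grep -E "pos|ft|grip"
python3 -m pendant '[[[-0.19,-0.9,0],[0,0,0]],[[-0.19,-0.9,0],[0,0,0]],[[-0.19,-0.9,0],[0,0,0]],[[-0.19,-0.9,0],[0,0,0]],[[0,-0.46,0],[0,0,0]],[[0,0,0],[0,0,0]],[[0,0,0],[0,0,0]]]'|grep -E "pos|ft|grip"
python3 - <<'E'
from h import *
go(C+RC@[-.012,.082,.0545],down(YAW-90))
d=get_image("wrist")
print([(np.round((np.array(r["point"])-C)@RC,4).tolist(),round(r["conf"],2)) for r in landmark_of("wrist","liner_a")+landmark_of("wrist","jar_1")])
E
```

```text
position: [0.5047, 0.0648, 0.1728]
ft_force: [0.4, -0.9, -0.6]
grip_width: 0.0346
gripper_force: 30.0
position: [0.4547, 0.2203, 0.1731]
ft_force: [0.3, 0.1, -0.6]
grip_width: 0.0346
gripper_force: 30.0
pos [0.4547 0.2203 0.1731] shift mm [ 7.000e-01 -1.000e-01  1.186e+02] units [ 0.02 -0.    2.97] turn deg [ 0.02  0.05 -0.17] t 30.45 q [12. 20. 87. -0. 73. 95.] F [ 0.3  0.1 -0.6]
[([-0.0009, 0.084, 0.0243], 0.56), ([-0.012, 0.0834, 0.1441], 0.69), ([-0.0025, 0.0026, 0.026], 0.62)]
```

```bash
python3 -m pendant '[[[0.02,0,0.5],[0,0,0]],[[0,0,0.8],[0,0,0]],[[0,0,0.7],[0,0,0]],[[0,0,0.4],[0,0,0]],[[0,0,0.2],[0,0,0]],[[0,0,0.1],[0,0,0]],[[0,0,0.07],[0,0,0]],[[0,0,0],[0,0,0]]]'|grep -E "pos|ft|grip"
python3 -m pendant '[[[0,0,0.04],[0,0,0]],[[0,0,0.03],[0,0,0]],[[0,0,0.025],[0,0,0]],[[0,0,0],[0,0,0]]]'|grep -E "pos|ft"
```

```text
position: [0.4557, 0.221, 0.0629]
ft_force: [0.2, -0.0, 0.0]
grip_width: 0.0346
gripper_force: 30.0
position: [0.4555, 0.221, 0.0588]
ft_force: [-0.0, -0.1, -0.1]
```

```bash
python3 -m pendant '[[[0,0,0.05],[0,0,0]],[[0,0,0.025],[0,0,0]],[[0,0,0],[0,0,0]]]'|grep -E "pos|ft"
python3 -m pendant '[[[0,0,0.02],[0,0,0]],[[0,0,0],[0,0,0]]]'|grep -E "pos|ft"
```

```text
position: [0.4555, 0.221, 0.0558]
ft_force: [-0.3, 0.6, 0.1]
position: [0.4555, 0.221, 0.055]
ft_force: [0.0, 0.3, -0.3]
```

```bash
python3 -m pendant '[[[0,0,0.02],[0,0,0]],[[0,0,0],[0,0,0]]]'|grep -E "pos|ft"
python3 -m pendant '[[[0,0,0.012],[0,0,0]],[[0,0,0],[0,0,0]]]'|grep -E "pos|ft"
```

```text
position: [0.4556, 0.221, 0.0543]
ft_force: [-0.4, -0.4, -0.4]
position: [0.4557, 0.2211, 0.0541]
ft_force: [-1.3, -0.6, 4.4]
```

Contact. Release, rise, look.

```bash
python3 -m pendant '[[[0,0,0],[0,0,0]],[[0,0,0],[0,0,0]],[[0,0,0],[0,0,0]],[[0,0,-0.1],[0,0,0]],[[0,0,-0.4],[0,0,0]],[[0,0,-0.9],[0,0,0]],[[0,0,-1],[0,0,0]],[[0,0,-0.9],[0,0,0]]]' 0.7|grep -E "pos|ft|grip"
python3 -m pendant '[[[0,0.5,-0.3],[0,0,0]],[[0,0.9,0],[0,0,0]],[[0,0.9,0],[0,0,0]],[[0,0.9,0],[0,0,0]],[[0,0.9,0],[0,0,0]],[[0,0.5,0],[0,0,0]],[[0,0,0],[0,0,0]]]'|grep -E "pos|ft|grip"
python3 - <<'E'
from h import *
a=get_image("wrist")["img"]; b=get_image("top")["img"][100:300,130:530]; c=get_image("side")["img"]
cv2.imwrite("pics/f.png",np.vstack([cv2.resize(a,(480,300)),cv2.resize(c,(480,300))]))
for n in("weight_1","loupe_1","jar_1"): print(n,[np.round((np.array(r["point"])-C)@RC,3).tolist() for r in landmark_of("side",n)])
for n in("jar_lid","brush"): print(n,[np.round(r["point"],3).tolist() for r in landmark_of("side",n)+landmark_of("top",n)])
E
```

```text
position: [0.4554, 0.221, 0.1875]
ft_force: [0.1, 0.3, 0.2]
grip_width: 0.0595
gripper_force: 0.0
position: [0.4792, 0.0376, 0.198]
ft_force: [-0.5, -0.1, -0.9]
grip_width: 0.0599
gripper_force: 0.0
weight_1 [[-0.535, 0.009, 0.029], [-0.015, -0.085, 0.028]]
loupe_1 [[-0.514, 0.171, 0.026], [-0.011, 0.082, 0.027]]
jar_1 [[-0.426, 0.162, 0.024], [-0.004, 0.003, 0.029]]
jar_lid [[0.518, -0.302, 0.03], [0.504, 0.002, -0.003]]
brush [[0.505, 0.002, 0.003], [0.504, -0.002, 0.002]]
```

View pics/f.png

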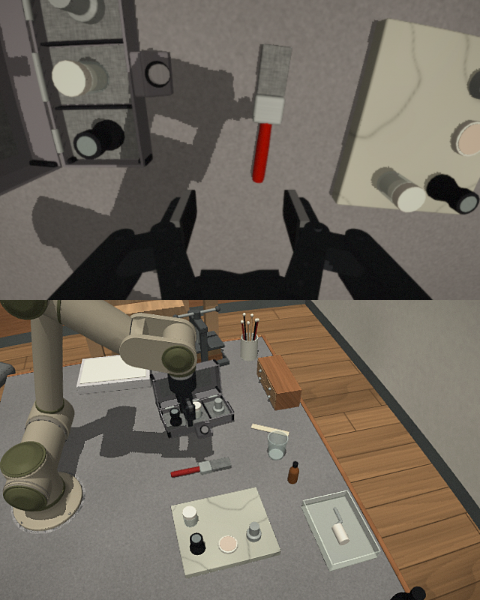

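The picture shows weight (75,5), jar (70,78) and loupe (98,138) upright in the three bays. The lid is open, the rest is still on the slab and the clutter has not moved. Handing in.

```bash
python3 -c "
from rig import *
print(close_job())"
```

```text
the job is handed in; nothing more can be done
None
```

The job is handed in: pressing the button sprang the lid fully open, the case now holds one weight, one jar and one loupe upright in their bays, the other pieces stand on the slab, and the last pictures showed no clutter moved.

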